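# Fasten the locker hatch with its quarter-turn stud

## Robot

A 6-joint arm with a two-finger parallel gripper is mounted at the origin on the work surface. World frame = base frame: x ahead of the robot, y to its left, z up, the work surface at z = 0. Lengths are in m, angles in rad, forces in N, time in s.
With the tool pointing down it reaches from about 0.225 to 0.875 m from the base axis. Payload 3.4 kg.
Tool frame: the origin (TCP) lies midway between the tips of the shut fingers; the grasp point (between the pads) lies 19 mm behind it; z points along the fingers, y is the line along which they close (so a half turn about z gives the same grasp; the last joint's range is limited). The gripper opens to 85 mm and grips with 20 to 120 N. Pads are 22 mm wide; open, the fingers measure 114 mm over their backs; the gripper's body (76 mm by 85 mm) begins 54 mm behind the grasp point. The pads swing forward as they close: fully open they stand 13 mm farther back than shut.
Start: joints at [-0.121, 0.276, 1.505, -0, 1.361, -0.121], TCP at [0.575, -0, 0.231] pointing down, gripper open.
Joint ranges: [-2.89, 2.89], [-0.75, 2.08], [0.22, 2.7], [-1.18, 4.32], [0.11, 2.71], [-2.7, 2.7]. Speed limits (rad/s): [2.57, 2.57, 3.14, 3.14, 3.14, 3.14].

## Interface

Orientations are given as a unit quaternion [x, y, z, w].
In Python, from workcell import manip, solver, imaging, finish_job gives the robot as it stands. The module is installed in compiled form; this text tells all that it offers. Calls block until the motion is done:
- manip.movep(position, orientation): joint-space move of the TCP to a pose.
- manip.line_to(position, orientation=None, max_speed=0.15, threshold=None): straight line of the TCP; orientation=None keeps the orientation; max_speed is the mean speed in m/s. With threshold (N) it stops when the force on the tool has changed by that much, and returns True; else False.
- manip.move_joints(angles): joint-space move.
- manip.open_gripper() and manip.grab(squeeze=None): open the fingers fully, or close them until they stop; squeeze is the grip in N (None keeps the last).
- manip.wait(seconds).
- solver.solve_ik(position, orientation): joint angles nearest the present ones, or None.
- manip.get_obs(): the state.
- imaging.capture(name): name is "scene" or "side" or "wrist"; returns (picture, depth): 480x640x3 uint8, blue, green, red; 480x640 float32, m along the optical axis (not along the pixel's ray), 0 where there is no reading.
- imaging.calibration(name): a dict with "fx", "fy", "cx", "cy" (pixels), "D" ([k1, k2, p1, p2, k3] as OpenCV has them; the pictures are not rectified), "rvec" (rotation vector, rad) and "tvec" (3), from world to camera coordinates, as OpenCV has them. Camera axes: x right, y down, z forward; pixel columns grow to the right and rows downward; lengths in m; the calibration is good to about 2 mm. A picture is of the moment at which its call begins: read the wrist's pose just before it. calibration takes no time and is no camera call; for the wrist camera it gives the pose at the moment of the call.
A pose or a line that the arm cannot do raises manip.Unreachable and nothing moves.
- finish_job(): hands the job in; it is judged then, once.
The state is a dict: "clock": time; "joint_positions": joint angles; "qd": joint speeds; "tau": joint torques, N m; "tcp_pos": TCP position; "eef_rot": TCP orientation; "ft_force": force on the tool from outside, world axes, zero at the start; "ft_torque": the same for the moment, N m; "opening": finger opening in m; "grasp_force": force on a finger pad.
Only numpy, scipy, OpenCV 4.12 (cv2) and the standard library are available. Lean on these libraries where they do the work, as an engineer would, in place of code of your own. Each camera call takes 0.05 s, during which the arm holds its last target. There are 200 camera calls.

## Task

Take the red-handled quarter-turn stud out of the wooden stock block, put its foot through the slot of the brass hatch cover, press it down against the spring and turn it a quarter turn clockwise until its cam catches, then let go so that it stays locked. Press only as hard as the spring needs, never forcing the hatch, and leave the other goods on the counter where they are.

Things in the scene. Friction and masses are not known exactly. Their poses are not given: they have to be found in the camera images.
- stud_grip (a point): Centre of the loose stud's red handle, an upright flat bar 42 mm long (this frame's x), 12 mm thick (y), 40 mm high (z up): grip it across its thickness. A brass flange, 36 mm wide, 4 mm thick, has its top 20 mm below this point. At the start the stud hangs upright by the flange in a 28 mm hole of the wooden block: lift it 70 mm or more to clear. Half a turn makes no difference to it.
- stud: The same stud (about 0.15 kg), same axes; origin at the middle of the underside of its foot, 84 mm below stud_grip. Under the flange is a round shaft 7 mm thick; at its lower end a cross bar, the cam: 24 mm long (x), 7 mm wide (y), 5 mm high. More than 25 N between stud and hatch damages the hatch.
- hatch_slot (a point): Centre of the slot in the fixed brass hatch cover, at the cover's top face, 80 mm above the counter (z up). Slot 26.4 mm long (x), 9.4 mm wide (y), chamfered. The cover is 140 (x) by 120 (y) mm, 14 mm thick. Red marks along y show the locked direction. Out of sight below is a cam plate with the same slot; its underside is 22 to 40 mm below the cover's top, not measured: feel for it.
- hatch_spring (a point): Point on the slot's axis at the cover's underside. Below it, 1.5 mm under the cam plate's underside, the foot meets a spring cup that pushes back 2.5 N at first touch and 2.2 N more per mm, and bottoms hard after 5 mm, near 13.5 N. The cam can turn only while the cup is pushed 3.5 to 5 mm down (10.2 to 13.5 N, aim at 12 N), clockwise from above, to a hard stop some 8 degrees past 90.
- hatch: The fixed hatch, a green box with the brass cover, on a 165 by 145 mm wooden base; origin at the middle of its underside on the counter, same axes as hatch_slot. When the stud, turned by 90 degrees, is let up, the spring lifts the cam into a notch in the cam plate's underside, 2.5 mm deep, and holds it there with about 5 N.
- block: The fixed wooden stock block, 70 mm (x) by 130 mm (y), 64 mm high; origin at the middle of its underside; holes at y = +30 and -30 mm.
- latch: Bystander: a brass porthole latch on a 60 mm plate; origin at the middle of its underside.
- swivel: Bystander: a bronze swivel, 95 mm long, lying; origin at the middle of its underside.
- ferrule: Bystander: a copper ferrule, a 30 mm wide tube standing 30 mm high; origin at the middle of its underside.
- shackle: Bystander: a steel shackle, 64 mm, lying; origin at the middle of its underside.
- bung: Bystander: a tapered wooden bung, 44 mm wide, 50 mm high; origin at the middle of its underside.
- tin: Bystander: a round tin with a blue label, 68 mm wide, 75 mm high; origin at the middle of its underside.
Things that resemble listed ones, but are neither listed nor needed, are in the scene too. Leave any black, blue or green look-alike of the stud alone.

How it is judged:
By the outcome, as a careful person would: the job done as asked, in the order asked, and still so for the second after the job is handed in, with the robot touching nothing.
It also fails if it takes over 67 s, if anything falls off the work surface, if the arm or the gripper's body presses on something with over 40 N, if the wrist force passes 120 N, or if a joint passes its speed limit or range.

## Working session

There is one attempt and no reset: what is moved stays moved. The work goes in short steps, each a Python script; the robot and the scene stay as the last script left them, time stands still between calls to the robot, and variables do not carry over. Pictures are saved under pics/ and viewed, at most 10 in all, crops included, and the job is handed in when it is done.

```bash
mkdir -p pics; cat > h.py <<'E'
import numpy as np, cv2, pickle
from scipy.spatial.transform import Rotation as R
def snap(name,fn=None):
    from workcell import imaging
    c=imaging.calibration(name); p,d=imaging.capture(name)
    c={k:np.array(v) if not np.isscalar(v) else v for k,v in c.items()}
    if fn: cv2.imwrite('pics/'+fn+'.png',p); pickle.dump((p,d,c),open('pics/'+fn+'.pkl','wb'))
    return p,d,c
def ray(c,uv):
    K=np.array([[c['fx'],0,c['cx']],[0,c['fy'],c['cy']],[0,0,1.]])
    n=cv2.undistortPoints(np.float64(uv).reshape(-1,1,2),K,np.float64(c['D'])).reshape(-1,2)
    Rm=cv2.Rodrigues(np.float64(c['rvec']))[0]; o=-Rm.T@np.ravel(c['tvec'])
    return o,np.c_[n,np.ones(len(n))]@Rm
def onplane(c,uv,z):
    o,d=ray(c,uv); return o+d*((z-o[2])/d[:,2])[:,None]
def atdepth(c,uv,dep):
    o,d=ray(c,uv); return o+d*np.ravel(dep)[:,None]
E
python3 - <<'E'
from h import *
from workcell import manip
for n in("scene","side","wrist"):
    p,d,c=snap(n,n+'0'); print(n,-cv2.Rodrigues(c['rvec'])[0].T@c['tvec'].ravel())
o=manip.get_obs(); print(o['clock'],o['eef_rot'],o['opening'],o['ft_force'])
E
```

```text
scene [1.06888665 0.1110658  0.91233585]
side [ 0.22475396 -0.67655415  0.70436747]
wrist [0.57370221 0.06735368 0.37347777]
0.15 [ 7.07110858e-01  7.07102336e-01 -4.54889049e-04 -5.61230047e-04] 0.0854252548231234 [0.32717561 0.1529022  0.15683253]
```

View pics/scene0.png

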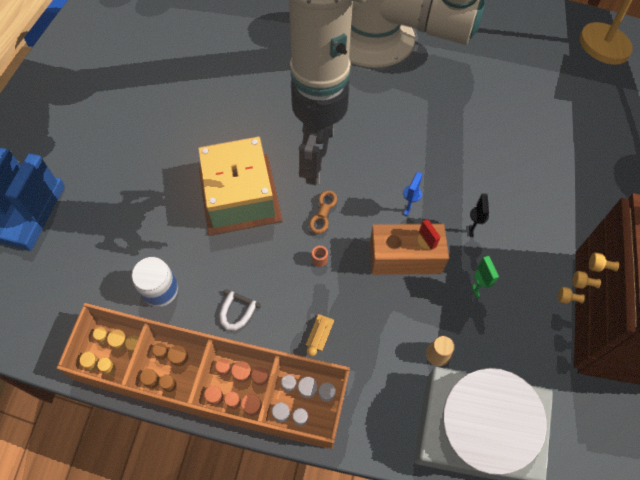

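View pics/side0.png

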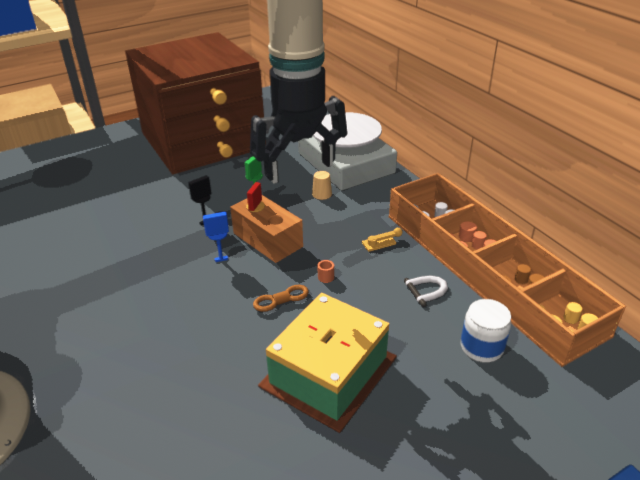

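View pics/wrist0.png

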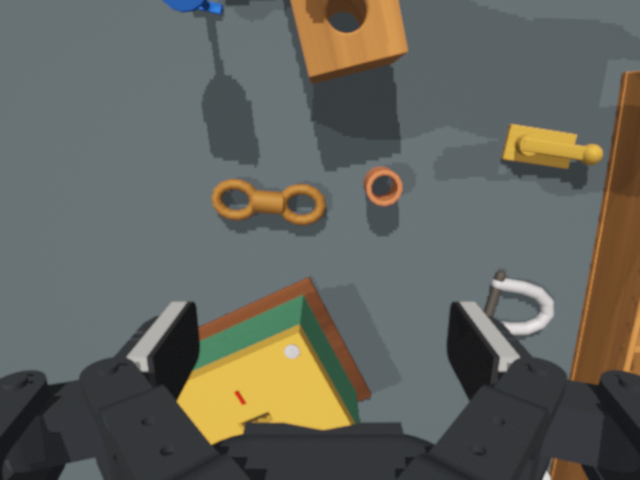

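The scene picture shows the red handle in the wooden block at (430,234). Its look-alikes are black (480,215), blue (413,190) and green (486,272), all on their own stands, so the red one in the block fits the description. The hatch slot is at (235,171) in the scene picture, with red marks at (220,173) and (249,168). The side picture shows the same things at (254,196) and (328,337). I'll confirm the stud in one crop and measure both.

```bash
cat > meas.py <<'E'
from h import *
def red(p):
    h=cv2.cvtColor(p,cv2.COLOR_BGR2HSV); H,S,V=cv2.split(h)
    return (((H<5)|(H>174))&(S>190)&(V>70)).astype(np.uint8)
def blobs(m,amin):
    n,l,s,c=cv2.connectedComponentsWithStats(m); return [(l==i,s[i],c[i]) for i in range(1,n) if s[i,4]>=amin]
E
python3 - <<'E'
from meas import *
for n in('scene0','side0'):
    p,d,c=pickle.load(open(f'pics/{n}.pkl','rb'))
    for m,s,ce in blobs(red(p),5):
        v,u=np.nonzero(m); X=atdepth(c,np.c_[u,v],d[v,u]); z=X[:,2]
        print(n,s,ce.round(1),'med',np.median(X,0).round(4),'z',z.min().round(3),z.max().round(3))
        if s[4]>100:
            t=X[(z>.103)&(z<.113)]; q=cv2.minAreaRect(np.float32(t[:,:2]*1000)); print('  top',len(t),q)
    # slot: dark pixels within yellow cover
    h=cv2.cvtColor(p,cv2.COLOR_BGR2HSV)
    y=((h[...,0]>15)&(h[...,0]<32)&(h[...,1]>120)&(h[...,2]>100)).astype(np.uint8)
    cov=max(blobs(y,500),key=lambda b:0 if b[1][4]<1500 else b[1][4])
    print('cover',cov[1],cov[2])
    hull=np.zeros_like(y); cs,_=cv2.findContours(cov[0].astype(np.uint8),0,1); cc=cv2.convexHull(max(cs,key=cv2.contourArea)); cv2.fillConvexPoly(hull,cc,1)
    hull=cv2.erode(hull,np.ones((9,9)))
    dk=((h[...,2]<110)&(hull>0)&(red(p)==0)).astype(np.uint8)
    for m,s,ce in blobs(dk,15):
        v,u=np.nonzero(m); X=onplane(c,np.c_[u,v],.08); print('dark',s,ce.round(1),X.mean(0).round(4),cv2.minAreaRect(np.float32(X[:,:2]*1000)))
    ps=onplane(c,cc.reshape(-1,2),.08); print('hull rect',cv2.minAreaRect(np.float32(ps[:,:2]*1000)))
    for m,s,ce in blobs(red(p),5):
        if s[4]<100: print('mark',onplane(c,[ce],.08).round(4))
p=cv2.imread('pics/scene0.png'); cv2.imwrite('pics/crop.png',cv2.resize(p[150:310,350:520],None,fx=3.5,fy=3.5,interpolation=2))
E
```

```text
scene0 [423 220  16  28 196] [430.6 232.6] med [0.5818 0.1984 0.1076] z 0.077 0.912
  top 136 ((577.8469848632812, 197.06256103515625), (41.60301208496094, 12.406277656555176), 42.7478141784668)
cover [ 199  137   74   75 3951] [234.19134396 174.0022779 ]
dark [233 169   4   7  26] [234.4 172.2] [ 0.5225 -0.1736  0.08  ] ((522.0165405273438, -173.50723266601562), (14.313390731811523, 5.641226768493652), 17.8337459564209)
hull rect ((522.677490234375, -174.65780639648438), (149.53695678710938, 121.90863800048828), 25.986413955688477)
side0 [248 182  13  28 269] [254.  195.9] med [0.5702 0.189  0.0945] z 0.071 0.704
  top 86 ((572.5651245117188, 195.01156616210938), (41.972267150878906, 12.319913864135742), 42.16645431518555)
side0 [310 326   6   4   6] [312.5 327.5] med [ 0.506  -0.1512  0.0808] z 0.079 0.083
side0 [342 342   7   4   9] [344.8 343.3] med [ 0.5301 -0.1999  0.0803] z 0.08 0.082
cover [ 266  293  123  101 6552] [327.48260073 341.40781441]
dark [325 335   7   8  20] [327.8 338.5] [ 0.5146 -0.1799  0.08  ] ((514.7743530273438, -180.03907775878906), (14.190313339233398, 3.427276849746704), 22.940887451171875)
hull rect ((515.0201416015625, -179.3819580078125), (149.06582641601562, 125.40401458740234), 26.14518928527832)
mark [[ 0.5062 -0.1501  0.08  ]]
mark [[ 0.5305 -0.2     0.08  ]]
```

View pics/crop.png

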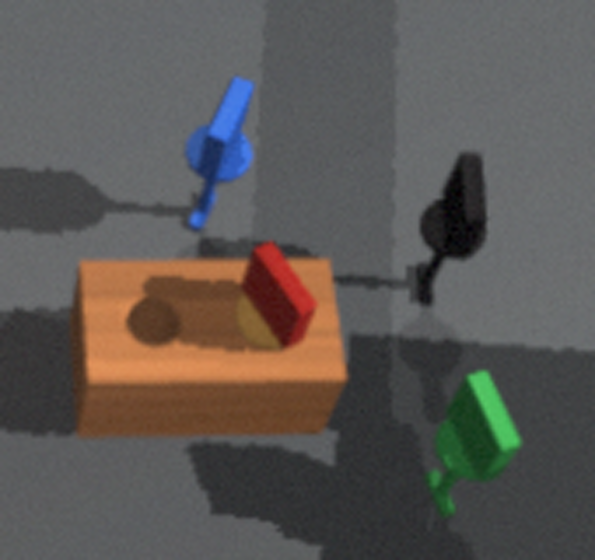

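The crop confirms it: the red-handled stud hangs in the block's right hole (crop (280,295)), with its brass flange beneath, and the blue, black and green ones are outside the block. Next I'll take close wrist looks at the slot and then the stud.

```bash
cat > mv.py <<'E'
from meas import *
from workcell import manip, solver
def q(a):  # tool down, closing line at world angle a (rad); tool x at a+90deg
    return R.from_matrix(np.array([[-np.sin(a),np.cos(a),0],[np.cos(a),np.sin(a),0],[0,0,-1]])).as_quat() if False else \
     R.from_matrix(np.c_[[-np.sin(a),np.cos(a),0],[np.cos(a),np.sin(a),0],[0,0,-1]]).as_quat()
def camtool():
    c=snapcal(); o=manip.get_obs(); Rt=R.from_quat(o['eef_rot']).as_matrix()
    Rc=cv2.Rodrigues(np.float64(c['rvec']))[0]; oc=-Rc.T@np.ravel(c['tvec'])
    return Rt.T@(oc-np.array(o['tcp_pos'])), Rt.T@Rc.T[:,2]
def snapcal():
    from workcell import imaging
    return imaging.calibration('wrist')
def look(xy,zp,a,z,fn):
    t,ax=camtool(); Rt=R.from_quat(q(a)).as_matrix()
    t=Rt@t; ax=Rt@ax; k=(zp-(z+t[2]))/ax[2]; p=np.r_[np.array(xy)-t[:2]-k*ax[:2],z]
    manip.movep(p.tolist(),q(a).tolist()); manip.wait(.15); return snap('wrist',fn)
E
python3 - <<'E'
from mv import *
print('cam in tool',camtool())
d2r=np.deg2rad
p,d,c=look((.518,-.176),.08,d2r(-64),.22,'w_hatch')
print(manip.get_obs()['clock'],manip.get_obs()['joint_positions'])
p,d,c=look((.575,.196),.10,d2r(-47.5),.22,'w_stud')
print(manip.get_obs()['clock'],manip.get_obs()['joint_positions'])
m,s,ce=max(blobs(red(p),50),key=lambda b:b[1][4]); v,u=np.nonzero(m); X=atdepth(c,np.c_[u,v],d[v,u])
t=X[abs(X[:,2]-.108)<.004]; print(s,ce,len(t),X[:,2].min(),X[:,2].max(),np.median(t[:,2]),cv2.minAreaRect(np.float32(t[:,:2]*1000)),t.mean(0))
p,d,c=pickle.load(open('pics/w_hatch.pkl','rb'))
h=cv2.cvtColor(p,cv2.COLOR_BGR2HSV)
for m,s,ce in blobs(red(p),20): print('mark',s,ce.round(1),onplane(c,[ce],.08).round(4))
dk=((h[...,2]<100)).astype(np.uint8)
for m,s,ce in blobs(dk,200):
    v,u=np.nonzero(m); X=onplane(c,np.c_[u,v],.08); print('dark',s,ce.round(1),cv2.minAreaRect(np.float32(X[:,:2]*1000)))
v=np.hstack([cv2.resize(cv2.imread(f'pics/{n}.png'),(400,300)) for n in('w_hatch','w_stud')]); cv2.imwrite('pics/both.png',v)
E
```

```text
cam in tool (array([ 0.0673433 , -0.00105112, -0.1429472 ]), array([-2.67998247e-01,  3.85882772e-04,  9.63419322e-01]))
1.1333 [-4.37315954e-01  2.53715056e-01  1.56466136e+00  4.41154205e-04
  1.32305684e+00  6.76976590e-01]
2.7333 [ 2.17527823e-01  3.39567551e-01  1.43900298e+00 -2.67153101e-04
  1.36289981e+00  1.04846867e+00]
[ 312  197   17   71 1112] [320.11780576 232.40647482] 997 0.07661134752183452 0.3629984939223655 0.10832751984718764 ((575.2266845703125, 197.22442626953125), (40.76646423339844, 10.211402893066406), 42.08650588989258) [0.57563177 0.19760121 0.10832   ]
mark [275 237  16   2  32] [282.5 237.5] [[ 0.505  -0.1511  0.08  ]]
mark [355 237  17   2  34] [363.  237.5] [[ 0.5299 -0.2016  0.08  ]]
dark [    0     0   230   177 12742] [126.8  49.5] ((547.114501953125, -13.3890380859375), (110.05530548095703, 147.7932891845703), 24.584999084472656)
dark [ 289    0   65   42 1158] [316.5  14.1] ((642.0104370117188, -113.82003784179688), (23.68414306640625, 39.25690460205078), 26.198007583618164)
dark [ 420    0   60   43 1201] [442.6  14.8] ((677.306884765625, -184.84
[... 410 characters left out ...]
.5] ((600.0131225585938, -138.62396240234375), (39.43848419189453, 119.42061614990234), 25.914987564086914)
dark [   0   85  106   66 4292] [ 53.6 115.4] ((512.9317626953125, 22.890644073486328), (35.34050750732422, 71.23377990722656), 8.211612701416016)
dark [108 133  25  29 572] [119.7 147. ] ((513.8682861328125, -26.950593948364258), (18.958635330200195, 16.327112197875977), 18.959726333618164)
dark [    0   139   640   341 73825] [338.8 388.5] ((446.60400390625, -207.34161376953125), (289.30133056640625, 564.966552734375), 26.29894256591797)
dark [ 545  278   95   59 3241] [597.  305.5] ((562.4158935546875, -383.9786682128906), (34.289424896240234, 90.07905578613281), 10.117877006530762)
```

View pics/both.png

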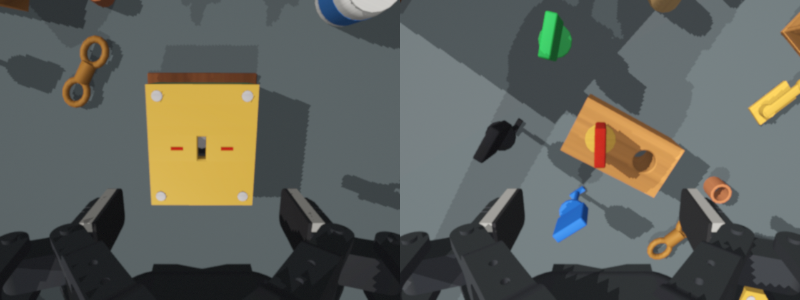

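The hatch half shows the slot at full-size pixel (321,237), between the red marks at (282,237) and (363,237). The stud half shows the handle upright at (320,232) with clear finger room. I have stud (0.5755, 0.1974), x axis at 42.2°, top at z 0.108 as expected. The slot is at (0.5175, -0.1764), x axis at 26.2°. Now I'll grasp it, lift it and check it in the hand above the hatch.

```bash
python3 - <<'E'
from mv import *
d2r=np.deg2rad
a=d2r(42.2-90); xy=[.5755,.1974]
manip.movep(xy+[.16],q(a).tolist())
print('thr',manip.line_to(xy+[.074],q(a).tolist(),max_speed=.12,threshold=8))
o=manip.get_obs(); print(o['tcp_pos'],o['ft_force'])
manip.grab(70); o=manip.get_obs(); print('grab',o['opening'],o['grasp_force'],o['ft_force'],o['tcp_pos'])
z=o['tcp_pos'][2]
manip.line_to(xy+[z+.11],max_speed=.12); manip.wait(.2)
o=manip.get_obs(); print('lift',o['opening'],o['grasp_force'],o['ft_force'],o['clock'])
a=d2r(26.2-90); manip.movep([.5175,-.1764,.184],q(a).tolist()); manip.wait(.3)
o=manip.get_obs(); print(o['tcp_pos'],o['eef_rot'],o['ft_force'],o['clock'],o['joint_positions'])
snap('wrist','w_held'); snap('side','s_held'); snap('scene','c_held')
p=cv2.imread('pics/s_held.png')[140:380,220:480]; w=cv2.imread('pics/w_held.png')
cv2.imwrite('pics/held.png',np.hstack([cv2.resize(w,(400,300)),cv2.resize(p,(325,300),interpolation=2)]))
E
```

```text
thr False
[0.5764931  0.19766115 0.07509251] [ 0.19300645 -0.41438374  0.38134769]
grab 0.010817773558991316 68.46989393234253 [1.31617270e-01 2.00323877e-03 2.10396672e+00] [0.57573109 0.19745747 0.07428979]
lift 0.011346829638228445 67.99365878105164 [ 0.39876567 -0.12217134 -1.756032  ] 5.8833
[ 0.51781908 -0.17565262  0.18396843] [ 9.73824874e-01  2.27299610e-01  1.18090724e-05 -4.85460158e-05] [-0.07437846 -0.41958127 -1.58195238] 7.5917 [-4.54359832e-01  2.64890105e-01  1.64244549e+00  9.55486723e-05
  1.23430007e+00  6.57797327e-01]
```

View pics/held.png

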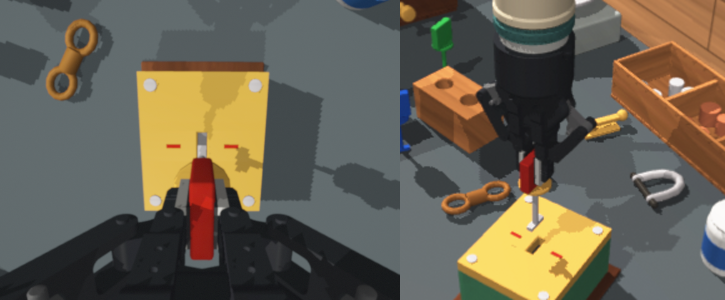

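The left (wrist) picture shows the handle held between the pads, with its top at about (325,260) to (325,410) full-size, and the slot just ahead at (323,225). The right (side) picture shows the stud hanging upright, its foot just above and slightly behind the slot. Next I'll measure foot against slot.

```bash
python3 - <<'E'
from mv import *
obs=[manip.get_obs() for _ in range(3)]; tcp=np.array(obs[0]['tcp_pos']); print(tcp, obs[2]['tcp_pos'])
Rt=R.from_quat(obs[0]['eef_rot']).as_matrix()
p,d,c=pickle.load(open('pics/w_held.pkl','rb'))
b=blobs(red(p),25)
for m,s,ce in b:
    if s[4]<300: print('mark',s,ce.round(1),onplane(c,[ce],.08).round(4)); continue
    v,u=np.nonzero(m); X=(atdepth(c,np.c_[u,v],d[v,u])-tcp)@Rt
    print('handle tool frame x',np.percentile(X[:,0],[1,99]),'z',np.percentile(X[:,2],[1,99]))
    for lo,hi in((-.04,-.025),(-.025,-.01),(-.01,.005)):
        t=X[(X[:,2]>lo)&(X[:,2]<hi)]
        if len(t)>20: print(lo,len(t),'y',np.percentile(t[:,1],[2,50,98]).round(4),'x',np.percentile(t[:,0],[2,98]).round(4))
for n in('s_held','c_held'):
    p,d,c=pickle.load(open(f'pics/{n}.pkl','rb'))
    vv,uu=np.mgrid[:480,:640]; X=atdepth(c,np.c_[uu.ravel(),vv.ravel()],d).reshape(480,640,3)
    T=(X-tcp)@Rt
    sat=cv2.cvtColor(p,cv2.COLOR_BGR2HSV)[...,1]
    for nm,lo,hi in(('handle',-.035,.0),('shaft',.018,.057),('foot',.0605,.078)):
        m=(T[...,2]>lo)&(T[...,2]<hi)&(np.hypot(T[...,0],T[...,1])<.03)&(d>0)
        if nm=='handle': m&=red(p)>0
        t=T[m]
        if len(t)>3: print(n,nm,len(t),'tool x',np.percentile(t[:,0],[3,50,97]).round(4),'y',np.percentile(t[:,1],[3,50,97]).round(4),'z',np.percentile(t[:,2],[3,97]).round(4), 'px',np.argwhere(m).mean(0)[::-1].round(1))
    for m,s,ce in blobs(red(p),4):
        if s[4]<60: print('mark',ce.round(1),onplane(c,[ce],.08).round(4))
E
```

```text
[ 0.51763547 -0.17607138  0.18397951] [ 0.51763547 -0.17607138  0.18397951]
mark [268 233  20   3  49] [278.1 233.8] [[ 0.5052 -0.1516  0.08  ]]
mark [360 233  20   3  58] [369.8 234. ] [[ 0.5299 -0.2017  0.08  ]]
handle tool frame x [-0.01950148  0.02054677] z [-0.03537845 -0.00087426]
-0.04 4935 y [-0.0055 -0.0001  0.0051] x [-0.0191  0.0203]
-0.025 548 y [-0.0051 -0.0001  0.005 ] x [0.0194 0.0204]
-0.01 323 y [-0.0051 -0.0001  0.0049] x [0.0194 0.0204]
s_held handle 269 tool x [-0.022  -0.0192 -0.0033] y [-0.0047  0.0021  0.0056] z [-0.0346 -0.0015] px [321.7 277.1]
s_held shaft 90 tool x [-0.0043 -0.0023  0.0014] y [-0.0034  0.0011  0.0031] z [0.0249 0.0551] px [327.8 304.7]
s_held foot 85 tool x [-0.0128 -0.0035  0.0115] y [-0.0044  0.0013  0.0031] z [0.0614 0.0706] px [327.4 318.7]
mark [312.5 327.5] [[ 0.5062 -0.1501  0.08  ]]
mark [344.8 343.3] [[ 0.5305 -0.2     0.08  ]]
c_held shaft 38 tool x [-0.0001  0.0029  0.005 ] y [-0.004  -0.0005  0.0022] z [0.0279 0.0566] px [230.1 150.3]
c_held foot 27 tool x [-0.0002  0.008   0.0125] y [-0.0023  0.0006  0.0038] z [0.0614 0.0692] px [231.5 160.5]
```

The stud sits at (+0.6, -0.1) mm in the tool frame, and the slot stays at (0.5175, -0.1765). I'll insert gently and feel for the cup.

```bash
cat >> mv.py <<'E'
def st(tag):
    o=manip.get_obs(); print(tag,np.round(o['tcp_pos'],4),'F',np.round(o['ft_force'],2),'T',np.round(o['ft_torque'],3),'op',round(o['opening'],4),'t',o['clock']); return o
E
python3 - <<'E'
from mv import *
a=np.deg2rad(26.24-90); xy=[.5170,-.1768]
manip.line_to(xy+[.155],q(a).tolist(),max_speed=.06); manip.wait(.3); st('above')
hit=manip.line_to(xy+[.130],max_speed=.02,threshold=4); print(hit); st('in')
if not hit:
    manip.wait(.2); st('base')
    print(manip.line_to(xy+[.100],max_speed=.008,threshold=2.5)); st('touch'); manip.wait(.2); st('settled')
E
```

```text
above [ 0.5172 -0.1769  0.1554] F [-0.23  1.3  -1.71] T [-0.077  0.023 -0.011] op 0.0109 t 8.675
True
in [ 0.5173 -0.1765  0.1488] F [ 1.52  0.7  -2.28] T [ 0.034 -0.421  0.024] op 0.0112 t 9.2
```

Contact at the slot's rim: the torques point to a push along +x of the hatch, so the stud sits too far toward -x. I'll shift it and retry.

```bash
cat >> mv.py <<'E'
A=np.deg2rad(26.24); HX=np.array([np.cos(A),np.sin(A)]); HY=np.array([-np.sin(A),np.cos(A)])
E
python3 - <<'E'
from mv import *
base=np.array([.5170,-.1768]); QQ=q(A-np.pi/2).tolist()
for sx,sy in((.9,0),(1.7,0),(1.2,-.8),(1.2,.8)):
    xy=(base+1e-3*(sx*HX+sy*HY)).tolist()
    manip.line_to(xy+[.1525],QQ,max_speed=.03); manip.wait(.3); o=st('above'); t0=np.array(o['ft_torque'])
    hit=manip.line_to(xy+[.130],max_speed=.015,threshold=4); o=st(f'{sx,sy,hit}')
    dt=np.array(o['ft_torque'])-t0; f=np.array([dt[1]/-.24,dt[0]/.24]); print('lat in hatch',f@HX,f@HY)
    if not hit or o['tcp_pos'][2]<.142: break
E
```

```text
above [ 0.5176 -0.1764  0.1524] F [ 0.48  0.67 -0.91] T [ 0.005 -0.007  0.019] op 0.0109 t 9.7833
(0.9, 0, False) [ 0.5179 -0.1765  0.1301] F [-0.47 -0.97 -1.23] T [-0.036 -0.041 -0.035] op 0.0109 t 11.4333
lat in hatch 0.051083297833722556 -0.21358435079017413
```

It's in, with no side load. Now I'll feel for the cup.

```bash
cat >> mv.py <<'E'
def avg(n=12,dt=.02):
    f=[];
    for _ in range(n):
        o=manip.get_obs(); f.append(np.r_[o['ft_force'],o['ft_torque'],o['tcp_pos'][2]]); manip.wait(dt)
    f=np.array(f); return f.mean(0),f.std(0)
XY=(np.array([.5170,-.1768])+.9e-3*HX).tolist(); QI=q(A-np.pi/2).tolist()
E
python3 - <<'E'
from mv import *
m,s=avg(); print('base',m.round(3),s.round(3))
print(manip.line_to(XY+[.100],max_speed=.01,threshold=3.5)); st('touch'); m2,s=avg(); print(m2.round(3)); st('')
E
```

```text
base [ 0.107 -0.18  -1.49  -0.004 -0.012  0.002  0.13 ] [0.5   0.375 0.43  0.027 0.028 0.028 0.   ]
True
touch [ 0.5179 -0.1764  0.1187] F [1.31 0.85 3.55] T [-0.018 -0.068  0.002] op 0.0117 t 13.0333
[ 0.521 -0.086  3.237 -0.081 -0.094  0.006  0.119]
 [ 0.5178 -0.1765  0.1185] F [ 1.7  -0.87  4.11] T [-0.144 -0.134  0.037] op 0.0108 t 13.2333
```

```bash
python3 - <<'E'
from mv import *
b=-1.49; z=.1187; prev=4.7
for i in range(9):
    z-=.0006; hit=manip.line_to(XY+[z],max_speed=.01,threshold=5); m,s=avg(10); f=m[2]-b
    print(round(m[6],5),round(z,5),'F',round(f,2),'T',m[3:6].round(3),hit,'lat',m[:2].round(2))
    if f>11.6 or hit or f-prev>3.5: break
    prev=f
E
```

```text
0.11823 0.1181 F 5.79 T [-0.065 -0.063 -0.013] False lat [ 0.28 -0.43]
0.11769 0.1175 F 7.16 T [-0.065 -0.044  0.004] False lat [-0.05 -0.54]
0.11726 0.1169 F 7.76 T [-0.037  0.009 -0.006] False lat [-0.11 -0.26]
0.11682 0.1163 F 8.56 T [-0.013  0.071 -0.005] False lat [-0.12 -0.1 ]
0.11639 0.1157 F 9.6 T [-0.004  0.108  0.023] False lat [-0.68 -0.44]
0.11596 0.1151 F 10.45 T [ 0.032  0.165 -0.011] False lat [-0.69  0.21]
0.11552 0.1145 F 11.81 T [ 0.06   0.206 -0.001] False lat [-0.98  0.2 ]
```

The slope is 2.2 N/mm, so this is the spring, now at 11.8 N. Next is the clockwise turn in small steps, watching force and torque.

```bash
cat >> mv.py <<'E'
OFF=.0005; AX=np.array(XY)+OFF*HX
def pose(deg,z):  # deg clockwise
    a=A-np.deg2rad(deg); d=np.array([np.cos(a),np.sin(a)])
    return (AX-OFF*d).tolist()+[z], q(a-np.pi/2).tolist()
def deg_now():
    M=R.from_quat(manip.get_obs()['eef_rot']).as_matrix(); return np.rad2deg(A-np.arctan2(M[1,0],M[0,0]))
E
python3 - <<'E'
from mv import *
b=-1.49; z=.1145
for i,dg in enumerate(list(range(5,91,5))+[92]):
    p,o=pose(dg,z); manip.line_to(p,o,max_speed=.01); m,s=avg(7); f=m[2]-b
    print(dg,round(deg_now(),1),'z',round(m[6],5),'F',round(f,2),'T',m[3:6].round(3),'lat',m[:2].round(2),'op',round(manip.get_obs()['opening'],4))
    if f>13.2: z+=.0004
    elif f<10.9: z-=.0004
    if abs(m[5])>.35 or f>18: print('STOP'); break
print(manip.get_obs()['clock'],z)
E
```

```text
5 5.0 z 0.11554 F 11.74 T [0.073 0.196 0.006] lat [-1.11  0.1 ] op 0.0115
10 10.0 z 0.11555 F 11.61 T [0.041 0.174 0.003] lat [-0.96  0.36] op 0.0112
15 15.0 z 0.11556 F 11.2 T [0.062 0.183 0.005] lat [-0.94  0.3 ] op 0.0114
20 20.0 z 0.11556 F 11.67 T [ 0.04   0.163 -0.023] lat [-0.46  0.38] op 0.0111
25 25.0 z 0.11557 F 11.46 T [ 0.052  0.145 -0.012] lat [-0.68  0.37] op 0.011
30 30.0 z 0.11559 F 11.36 T [ 0.032  0.16  -0.005] lat [-0.43  0.22] op 0.0109
35 35.0 z 0.11559 F 11.68 T [ 0.025  0.125 -0.014] lat [-0.47  0.17] op 0.0109
40 40.0 z 0.1156 F 11.66 T [-0.     0.13  -0.014] lat [-0.36  0.13] op 0.0112
45 45.0 z 0.1156 F 11.47 T [-0.008  0.143 -0.006] lat [-0.52 -0.22] op 0.0112
50 50.0 z 0.1156 F 11.45 T [-0.012  0.109  0.   ] lat [-0.51  0.03] op 0.0111
55 55.0 z 0.11561 F 11.68 T [ 0.002  0.122 -0.027] lat [-0.66  0.1 ] op 0.011
60 60.0 z 0.11561 F 11.15 T [-0.013  0.108 -0.008] lat [-0.43 -0.24] op 0.0112
65 65.0 z 0.11562 F 11.27 T [-0.013  0.099 -0.008] lat [-0.51 -0.26] op 0.0108
70 70.0 z 0.11562 F 11.41 T [-0.002  0.118  0.018] lat [-0.44 -0.09] op 0.0112
75 75.0 z 0.11561 F 11.42 T [-0.001  0.124  0.008] lat [-0.21 -0.16] op 0.0112
80 80.0 z 0.11561 F 11.32 T [-0.009  0.103 -0.014] lat [-0.48 -0.3 ] op 0.0113
85 85.0 z 0.11562 F 11.75 T [-0.022  0.118 -0.012] lat [-0.23 -0.09] op 0.0109
90 90.0 z 0.11561 F 11.6 T [-0.021  0.117 -0.001] lat [-0.71 -0.4 ] op 0.0112
92 92.0 z 0.11562 F 11.37 T [-0.035  0.124 -0.002] lat [-0.86  0.01] op 0.0111
23.1167 0.1145
```

The turn went freely. I'll go back to 90°, let it up and feel whether the cam seats in the notch.

```bash
python3 - <<'E'
from mv import *
b=-1.49; z=.1145
p,o=pose(90,z); manip.line_to(p,o,max_speed=.01)
for i in range(12):
    z+=.0005; p,o=pose(90,z); manip.line_to(p,o,max_speed=.01); m,s=avg(7); f=m[2]-b
    print(round(z,4),round(m[6],5),'F',round(f,2),'T',m[3:6].round(3),'lat',m[:2].round(2))
    if f<1.5: break
st('')
snap('side','s_lock'); p=cv2.imread('pics/s_lock.png')[220:400,250:450]; cv2.imwrite('pics/lock.png',cv2.resize(p,None,fx=3,fy=3,interpolation=2))
E
```

```text
0.115 0.116 F 10.31 T [-0.031  0.069 -0.008] lat [-0.04 -0.21]
0.1155 0.11636 F 9.79 T [-0.041  0.021 -0.012] lat [-0.3  -0.17]
0.116 0.11672 F 8.9 T [-0.082 -0.012 -0.022] lat [-0.24 -0.58]
0.1165 0.11708 F 8.13 T [-0.085 -0.077 -0.03 ] lat [ 0.4  -0.54]
0.117 0.11745 F 7.75 T [-0.088 -0.099 -0.003] lat [ 0.56 -0.53]
0.1175 0.1178 F 6.73 T [-0.11  -0.13  -0.026] lat [ 0.59 -0.61]
0.118 0.11812 F 6.06 T [-0.18  -0.294 -0.028] lat [ 1.64 -0.74]
0.1185 0.11852 F 5.2 T [-0.257 -0.474 -0.009] lat [ 2.19 -1.37]
0.119 0.11888 F 2.84 T [-0.345 -0.685  0.005] lat [ 2.82 -1.57]
0.1195 0.11896 F -3.0 T [-0.513 -1.039 -0.013] lat [ 4.47 -2.51]
 [ 0.5182 -0.1758  0.119 ] F [ 4.8  -2.26 -5.37] T [-0.537 -1.064  0.029] op 0.0115 t 27.0333
```

View pics/lock.png

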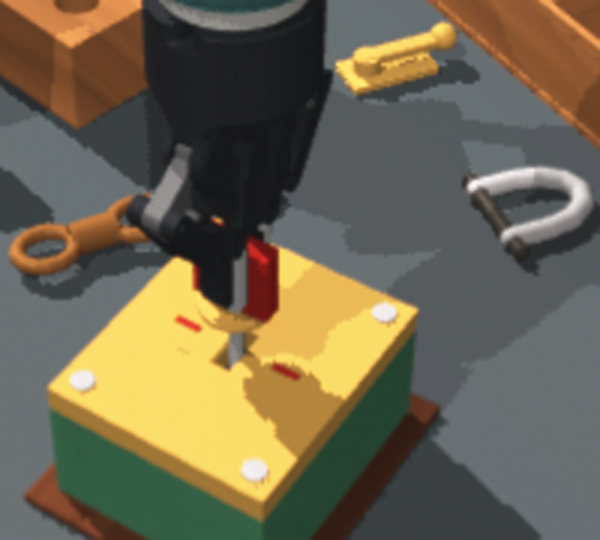

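The picture shows the stud's handle along the red marks, with the shaft standing in the slot at crop (235,345). The sharp drop at a spring load of about 5 N means the cam seated in its notch. I'll unload it, let go and retreat.

```bash
python3 - <<'E'
from mv import *
p,o=pose(90,.1190); manip.line_to(p,o,max_speed=.01); manip.wait(.2); st('pre')
manip.open_gripper(); manip.wait(.2); st('open')
p[2]=.20; manip.line_to(p,o,max_speed=.08); manip.wait(.3); st('up')
P,d,c=look(AX,.13,A-np.pi,.24,'w_fin')
m,s,ce=max(blobs(red(P),50),key=lambda b:b[1][4]); v,u=np.nonzero(m); X=atdepth(c,np.c_[u,v],d[v,u])
zt=np.percentile(X[:,2],97); t=X[abs(X[:,2]-np.median(X[:,2]))<.004]; print('top z',zt,np.median(X[:,2]),cv2.minAreaRect(np.float32(t[:,:2]*1000)),'AX',AX)
snap('scene','c_fin'); st('')
cv2.imwrite('pics/fin.png',np.hstack([cv2.resize(P,(400,300)),cv2.resize(cv2.imread('pics/c_fin.png'),(400,300))]))
E
```

```text
pre [ 0.5181 -0.1758  0.1189] F [ 4.59 -2.02 -2.37] T [-0.5   -1.066  0.043] op 0.0113 t 27.5333
open [ 0.518  -0.1757  0.119 ] F [-0.22  0.35  0.12] T [-0.002  0.004  0.021] op 0.0855 t 28.4417
up [ 0.5179 -0.1757  0.1997] F [-0.6   0.92  0.15] T [0.004 0.022 0.013] op 0.0851 t 29.9
top z 0.1541795606037932 0.15295520460316642 ((517.7915649414062, -177.54684448242188), (9.752062797546387, 40.49668884277344), 26.058095932006836) AX [ 0.51825573 -0.17618101]
 [ 0.5198 -0.1775  0.2389] F [-0.24  0.6  -0.12] T [-0.034 -0.008 -0.004] op 0.0856 t 30.4333
```

View pics/fin.png

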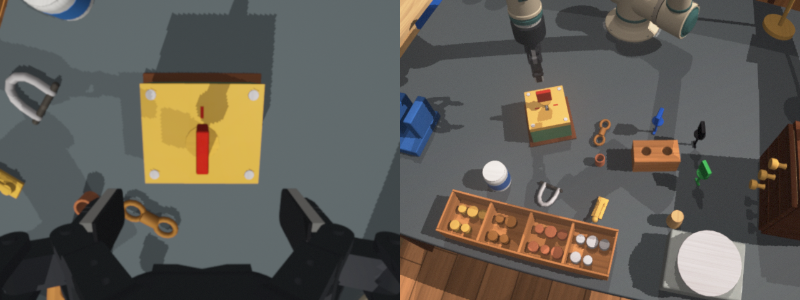

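The final pictures show the handle upright along the red marks (wrist crop (203,148)), turned exactly 90°. Its top is at z 0.153, the notch height, the other goods look unmoved, and the gripper is clear.

```bash
python3 -c "
from workcell import finish_job
print(finish_job())"
```

```text
the job is handed in; nothing more can be done
None
```

I locked the red-handled stud in the hatch: turned 90° clockwise at about 11.5 N, cam seated in its notch, gripper clear, other goods left where they were, and the job handed in at about 30 s.

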